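# Stand the airtight tub on the trivet and seal its lid

## Task

Move the tongs off the trivet and lay them flat on the bare shelf, then stand the square airtight tub upright on the trivet, centred and square with it so that no edge overhangs, and let go. Only then press the raised lid rim down on each of its four sides until every side is fully home, leaving the tub centred. Keep the tub upright throughout and do not disturb the glass rack, the tin or the dish.

Things in the scene. Friction and masses are not known exactly. Their poses are not given: they have to be found in the camera images.
- trivet: blue silicone trivet, a square slab 90 x 90 x 12 mm, fixed to the shelf (z = 0); origin at the centre of its underside, x and y along its sides. It can lie left or right. The rack stands parallel to it, about 7 to 11 mm from its -x side and 78 mm high, so there is no room there for an open finger beside a tub on the trivet; its +y and -y sides are free once the tongs are gone
- tub_mid (a point): centre (40 mm above its foot) of the square grey plastic airtight tub, solid walls 66 x 66 x 80 mm, about 0.35 kg; x and y at right angles to its walls, z up. Either pair of opposite walls may be gripped (66 mm wide, smooth, straight, below the lid). It starts on the bare shelf, upright, on the other side from the trivet. The tin stands close beside one wall (about 12 to 18 mm off) and the dish beside another; tin and dish can be swapped
- seal0_top (a point): point on the top face of the lid rim bar, at the middle of the tub's +x side of the tub, 23.5 mm from its centre line; the white bar is about 46 mm long, 14 mm wide; its top is 88.5 mm above the tub's foot when fully raised, 82.5 mm when home, the middle of the lid being at 80 mm
- seal1_top (a point): point on the top face of the lid rim bar, at the middle of the tub's +y side of the tub, 23.5 mm from its centre line; the white bar is about 46 mm long, 14 mm wide; its top is 88.5 mm above the tub's foot when fully raised, 82.5 mm when home, the middle of the lid being at 80 mm
- seal2_top (a point): point on the top face of the lid rim bar, at the middle of the tub's -x side of the tub, 23.5 mm from its centre line; the white bar is about 46 mm long, 14 mm wide; its top is 88.5 mm above the tub's foot when fully raised, 82.5 mm when home, the middle of the lid being at 80 mm
- seal3_top (a point): point on the top face of the lid rim bar, at the middle of the tub's -y side of the tub, 23.5 mm from its centre line; the white bar is about 46 mm long, 14 mm wide; its top is 88.5 mm above the tub's foot when fully raised, 82.5 mm when home, the middle of the lid being at 80 mm
- seal0 (a joint): how far the +x rim bar has been pressed down, m: starts at 0 to 0.0015, 0.006 is fully home; gasket friction of about 5 N to move, then it stays where it is left
- seal1 (a joint): how far the +y rim bar has been pressed down, m: starts at 0 to 0.0015, 0.006 is fully home; gasket friction of about 5 N to move, then it stays where it is left
- seal2 (a joint): how far the -x rim bar has been pressed down, m: starts at 0 to 0.0015, 0.006 is fully home; gasket friction of about 5 N to move, then it stays where it is left
- seal3 (a joint): how far the -y rim bar has been pressed down, m: starts at 0 to 0.0015, 0.006 is fully home; gasket friction of about 5 N to move, then it stays where it is left
- tongs_mid (a point): middle of the closed rigid steel kitchen tongs, 165 mm long, 16 to 18 mm high, 22 mm wide where gripped at the middle (30 mm at the jaws), 0.11 kg; x along their length (jaws at +x), y across, z up; point is 8 mm above their underside. They start lying across the trivet, roughly along its y
- rack: loose black drying rack with six upturned shot glasses on pegs, 120 (x) x 190 (y) x 78 mm high, 1.5 kg; origin at centre of its underside. Leave alone
- tin: round steel tin, 70 mm diameter, 85 mm high, 0.6 kg; origin at centre of its underside. Leave alone
- dish: round wooden dish, 70 mm diameter, 18 mm high; origin at centre of its underside; fingers can pass over it. Leave alone
Things that resemble listed ones, but are neither listed nor needed, are in the scene too. Of the things shaped like the trivet, the blue one is meant.

How it is judged:
On the way, in this order (a step that is already met when the one before it is completed fails the run):
1. the tongs lie flat on the bare shelf, clear of the trivet (height (world z) of tongs_mid below 0.014 m and contact force between tongs and trivet below 0.02 N and horizontal distance between tongs_mid and trivet above 0.055 m and contact force between the fingers and tongs below 0.05 N), for 0.2 s.
2. the tub stands centred and square on the trivet, released and at rest (horizontal distance between tub_mid and trivet below 0.008 m and (angle between the x axis of tub_mid and the x axis of trivet, either way round below 0.12 rad or angle between the x axis of tub_mid and the y axis of trivet, either way round below 0.12 rad) and z of tub_mid in the frame of trivet between 0.048 and 0.055 m and angle between tub_mid's own z axis and vertical below 0.05 rad and contact force between the fingers and tub below 0.05 N and linear speed of tub below 0.02 m/s), for 0.2 s.
3. all four sides of the lid rim are pressed home (value of joint each of seal0, seal1, seal2, seal3 above 0.0047 m), for 0.2 s.
At the end, for the whole second after the job is handed in: the tub stands upright on the trivet, its centre within 8 mm of the trivet's centre and its sides within 0.12 rad of the trivet's (so nothing overhangs), all four lid rim bars are down at least 4.7 of 6 mm, the tongs lie flat on the shelf clear of the trivet, and everything is released and at rest (all of step 2 and all of step 3 and height (world z) of tongs_mid below 0.014 m and contact force between tongs and trivet below 0.02 N and horizontal distance between tongs_mid and trivet above 0.055 m and linear speed of tongs below 0.02 m/s); the robot touches nothing.
It fails at once if the glass rack, tin or dish is shifted by more than 15 mm or the tin tipped (distance of any of rack, tin, dish from where it was at the start of the episode above 0.015 m or angle between tin's own z axis and vertical above 0.3 rad).
It fails at once if the tub is tipped by more than 0.45 rad (angle between tub_mid's own z axis and vertical above 0.45 rad).
It fails at once if a side of the lid is pressed home before the tub is at the trivet (value of joint any of seal0, seal1, seal2, seal3 above 0.0047 m and horizontal distance between tub_mid and trivet above 0.03 m).
It also fails if it takes over 66 s, if anything falls off the work surface, if the arm or the gripper's body presses on something with over 40 N, if the wrist force passes 120 N, or if a joint passes its speed limit or range.

## Robot

A 7-joint arm with a two-finger parallel gripper is mounted at the origin on the work surface. World frame = base frame: x ahead of the robot, y to its left, z up, the work surface at z = 0. Lengths are in m, angles in rad, forces in N, time in s.
With the tool pointing down it reaches from about 0.35 to 0.9 m from the base axis. Payload 8.1 kg.
Tool frame: the origin (TCP) lies midway between the tips of the shut fingers; the grasp point (between the pads) lies 19 mm behind it; z points along the fingers, y is the line along which they close (so a half turn about z gives the same grasp; the last joint's range is limited). The gripper opens to 92 mm and grips with 3 to 60 N. Pads are 19 mm wide; open, the fingers measure 130 mm over their backs; the gripper's body (75 mm by 190 mm) begins 47 mm behind the grasp point.
Start: joints at [-1.205, 0.434, 0.025, 1.573, -0.012, 1.134, -0.075], TCP at [0.282, 0.558, 0.227] pointing down, gripper open.
Joint ranges: [-2.62, 2.62], [-0.44, 2.09], [-1.27, 1.32], [0.08, 2.57], [-1.32, 4.46], [0.12, 2], [-2.74, 2.74]. Speed limits (rad/s): [2.22, 2.22, 3.01, 3.01, 3.14, 3.14, 3.14].

## Interface

Orientations are given as a rotation vector (axis times angle).
In Python, from cell import arm gives the robot as it stands.
- The arm moves only by the tool move_arm, never from a script. Its argument "motion" is a list of rows, each an object of numbers: "tx", "ty", "tz": the shift along the tool's x, y, z normalised to -1 to 1, where 1 is 1000 mm; "twist": the turn about the tool's z normalised to -1 to 1, where 1 is pi/2 rad. In form: [{"tx": .., "ty": .., "tz": .., "twist": ..}, ...]. A call has 1 to 12 rows; each row shifts and turns the commanded pose from where the row before left it, along the tool's axes as they then stand; what a row does not reach is not made up. A row lasts 1/10 s, in which the tool goes at most 50 mm and 8.59 degrees, less where a joint would pass 70% of its speed; a pose out of reach is approached as far as the arm can. A call with a number of a shift or a turn outside -1 to 1 is refused whole. A call with a gripper value outside its range is refused whole. "gripper" is the gripper's target within -1 to 1 (shut at 1, half-way at 0, fully open at -1), set as the call begins (left out, the last holds). The fingers move at their own pace and stop on an object; "squeeze" is the grip in N (left out, the last holds). Time passes only in rows, so rows that do not move let the fingers close. It gives the time, the measured TCP pose, the force, the opening and the grip force at its end, in the units of the state.
- arm.observe(): the state, without advancing time (a new reading comes with each control period).
- arm.get_image(name): name is "scene" or "top"; returns the picture (384x512x3 uint8, red, green, blue); there is no depth.
- arm.calibration(name): a dict with "K" (3x3 intrinsics, pixels), "k1" (the pictures are not rectified: a ray, as slopes to the right and down, at radius r is drawn at 1 + k1 r^2 times it, then the intrinsics apply), "T" (4x4, takes a point from camera to world coordinates). Camera axes: x right, y down, z forward; pixel columns grow to the right and rows downward; lengths in m; the calibration is good to about 2 mm. A picture is of the moment at which its call begins. calibration takes no time and is no camera call.
- arm.sign_off(): hands the job in; it is judged then, once.
Trained networks look in the newest picture that a camera, given by its name, has taken for a name from the list of things; names that differ only in an ending like _2 or _b are one class to them, and where a whole thing is asked for, a point or a joint stands for the part that bears it (a point fixed in the world has none). Each returns a list of dicts, best first, with "conf" (0 to 1); they miss things now and then, are a little off and sometimes report something else, mostly with a low value. They report only what shows in the picture. A call takes as long as a camera call. They do not tell look-alikes from the thing itself.
- arm.look_for(camera, query): "point" ([column, row] as shares, 0 to 1, of the picture: columns of its width, rows of its height, amid what is visible of it).
- arm.regions_of(camera, query): "region" (384x512 bool, what is visible of it) and "point" ([column, row] as shares, 0 to 1, of the picture: columns of its width, rows of its height, amid what is visible of it).
- arm.place_of(camera, query): "point" ([column, row] as shares, 0 to 1, of the picture: columns of its width, rows of its height: a listed point, or the origin of a listed thing).
The state is a dict: "clock": time; "joints": joint angles; "dq": joint speeds; "joint_efforts": joint torques, N m; "position": TCP position; "ee_rot": TCP orientation; "force": force on the tool from outside, world axes, zero at the start; "ft_torque": the same for the moment, N m; "width": opening from 0.0 (shut) to 1.0 (fully open); "gripper_force": force on a finger pad.
Only numpy, scipy, OpenCV 4.12 (cv2) and the standard library are available. Lean on these libraries where they do the work, as an engineer would, in place of code of your own. Each camera call takes 0.05 s, during which the arm holds its last target. There are 200 camera calls.

## Working session

There is one attempt and no reset: what is moved stays moved. The work goes in short steps, Python scripts to look and compute and a tool call to move; the robot and the scene stay as the last step left them, time stands still between calls to the robot, and variables do not carry over. Pictures are saved under pics/ and viewed, at most 10 in all, crops included, and the job is handed in when it is done.

Besides the shell and the picture viewer there is one more tool, called after "Call:" as name(argument=value, ...) on one line, values as JSON. move_arm: Moves the arm, as the interface text tells. Scaled input: -1 to 1 covers 1000 mm each way for a shift and pi/2 rad each way for a turn. Its arguments: {"type":"object","properties":{"motion":{"type":"array","items":{"type":"object","properties":{"tx":{"type":"number"},"ty":{"type":"number"},"tz":{"type":"number"},"twist":{"type":"number"}}}},"gripper":{"type":"number"},"squeeze":{"type":"number"}},"required":["motion"]}

```bash
mkdir -p pics; ls; cat > h.py <<'E'
from cell import arm
import numpy as np, cv2
def ray(cam,px):
    c=arm.calibration(cam);K=np.array(c['K']);T=np.array(c['T'])
    d=np.array([(px[0]-K[0,2])/K[0,0],(px[1]-K[1,2])/K[1,1]]);u=d.copy()
    for _ in range(20): u=d/(1+c['k1']*(u@u))
    return T[:3,3],T[:3,:3]@np.array([u[0],u[1],1])
def at(cam,px,z):
    o,d=ray(cam,px); return (o+d*(z-o[2])/d[2])
def proj(cam,p):
    c=arm.calibration(cam);K=np.array(c['K']);T=np.array(c['T'])
    q=T[:3,:3].T@(np.array(p)-T[:3,3]);u=q[:2]/q[2];u=u*(1+c['k1']*(u@u))
    return np.array([K[0,0]*u[0]+K[0,2],K[1,1]*u[1]+K[1,2]])
def save(cam,n,crop=None,s=1):
    im=arm.get_image(cam)[:,:,::-1]
    if crop: im=im[crop[1]:crop[3],crop[0]:crop[2]]
    cv2.imwrite(f'pics/{n}.png',cv2.resize(im,None,fx=s,fy=s,interpolation=cv2.INTER_CUBIC))
E
python3 - <<'E'
from h import *
a=arm.get_image('top');b=arm.get_image('scene')
cv2.imwrite('pics/t0.png',cv2.resize(a[:,:,::-1],(800,600)));cv2.imwrite('pics/s0.png',cv2.resize(b[:,:,::-1],(800,600)))
S=np.array([512,384])
Z=dict(trivet=0.012,tub_mid=.04,seal0_top=.0885,seal1_top=.0885,seal2_top=.0885,seal3_top=.0885,tongs_mid=.02,rack=0,tin=0,dish=0)
for c in ('top','scene'):
  for q,z in Z.items():
    for r in arm.place_of(c,q)[:3]:
      p=np.array(r['point'])*S; print(c,q,round(r['conf'],2),p.round(),at(c,p,z).round(3))
  print(c,np.array(arm.calibration(c)['T']).round(3).tolist())
print(arm.observe())
E
```

```text
pics
top trivet 0.95 [329. 130.] [ 0.747 -0.256  0.012]
top trivet 0.93 [386. 152.] [ 0.681 -0.412  0.012]
top trivet 0.75 [324. 186.] [ 0.587 -0.231  0.012]
top tub_mid 0.84 [139. 205.] [0.544 0.254 0.04 ]
top seal0_top 0.64 [134. 189.] [0.577 0.254 0.089]
top seal1_top 0.53 [131. 204.] [0.538 0.26  0.089]
top seal2_top 0.43 [137. 212.] [0.52  0.245 0.089]
top seal3_top 0.44 [144. 196.] [0.557 0.229 0.089]
top tongs_mid 0.53 [327. 191.] [ 0.572 -0.238  0.02 ]
top rack 0.8 [348. 226.] [ 0.479 -0.294  0.   ]
top rack 0.17 [138. 189.] [0.591 0.271 0.   ]
top tin 0.81 [150. 236.] [0.465 0.235 0.   ]
top tin 0.63 [145. 197.] [0.57  0.251 0.   ]
top dish 0.86 [112. 209.] [0.539 0.338 0.   ]
top [[-0.026, -0.984, 0.178, 0.413], [-0.999, 0.021, -0.029, -0.014], [0.025, -0.179, -0.984, 0.959], [0.0, 0.0, 0.0, 1.0]]
scene trivet 0.72 [182. 195.] [ 0.752 -0.257  0.012]
scene trivet 0.7 [168. 161.] [ 0.695 -0.405  0.012]
scene trivet 0.68 [222. 170.] [ 0.59  -0.242  0.012]
scene seal0_top 0.59 [344. 250.] [0.579 0.264 0.089]
scene seal1_top 0.59 [355. 243.] [0.538 0.271 0.089]
scene seal2_top 0
[... 560 characters left out ...]
, 1.0]]
{'clock': 1.1, 'joints': array([-1.20459187,  0.43449587,  0.02501608,  1.57323737, -0.01163508,
        1.13401511, -0.07512118]), 'dq': array([ 0.00026073,  0.00022772, -0.00022189, -0.0006523 ,  0.00116127,
       -0.00039368,  0.00173053]), 'joint_efforts': array([ 2.43121227e-03, -6.67684007e+01,  9.84693244e-01, -3.14796603e+01,
       -6.05972484e-02,  3.26115300e-02,  1.43099697e-05]), 'position': array([0.28240537, 0.55754454, 0.2267301 ]), 'ee_rot': array([-7.29875591e-01, -3.05561700e+00,  1.28109145e-05]), 'force': array([ 0.03163972, -0.64978662, -0.47201034]), 'ft_torque': array([-0.04095932, -0.03806403,  0.00549989]), 'gripper_force': 0.0, 'width': 0.9993370507202383}
```

View pics/t0.png

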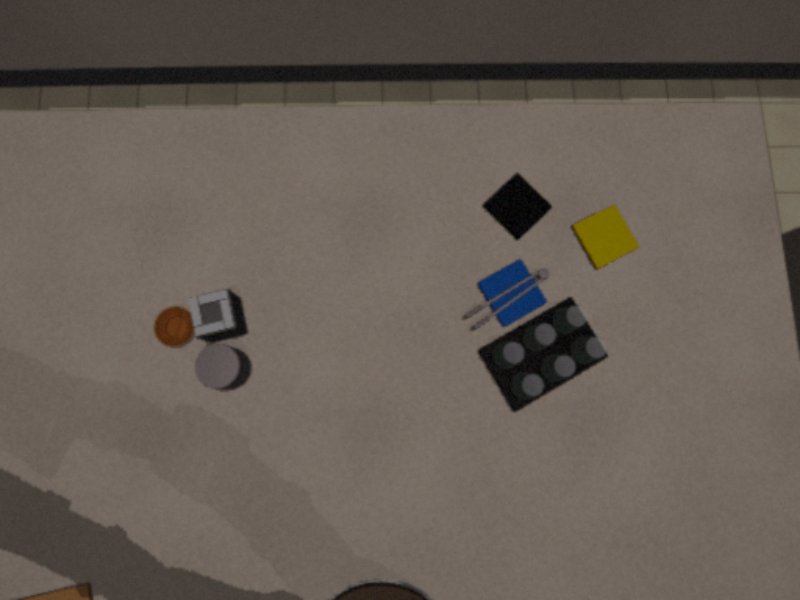

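View pics/s0.png

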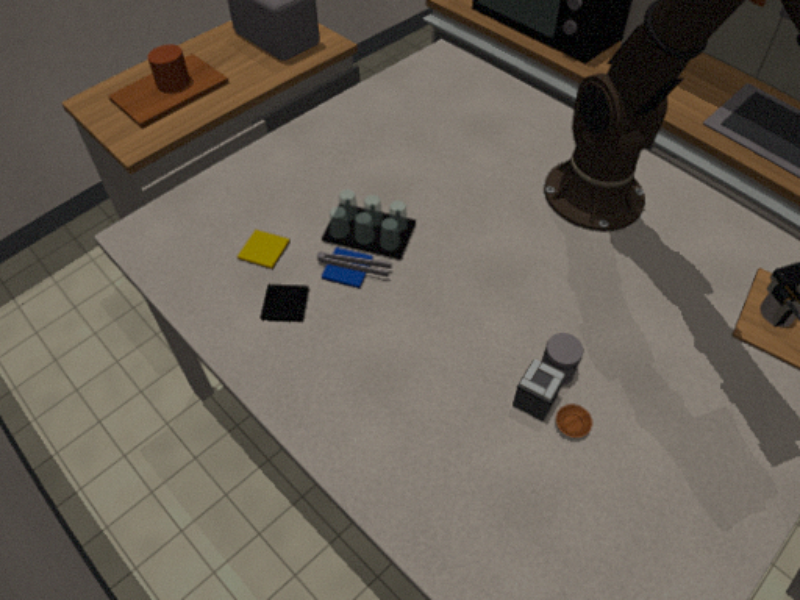

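Views: the blue trivet is at top-image (512 px) ~(327,188), with the tongs across it. The rack is at (348,226), tub (138,200), tin (140,235) and dish (112,209). Look-alikes for the trivet are black (330,132), yellow (387,152) and blue (327,188), so I choose blue. Next, a close crop to check it.

```bash
python3 - <<'E'
from h import *
a=arm.get_image('top')
c1=cv2.resize(a[150:250,280:400,::-1],(480,400),interpolation=cv2.INTER_CUBIC)
c2=cv2.resize(a[170:260,90:170,::-1],(320,360),interpolation=cv2.INTER_CUBIC)
o=np.zeros((400,800,3),np.uint8);o[:,:480]=c1;o[:360,480:]=c2;cv2.imwrite('pics/c1.png',o)
hsv=cv2.cvtColor(a,cv2.COLOR_RGB2HSV)
m=cv2.inRange(hsv,(100,120,60),(125,255,255))
pts=np.argwhere(m)[:,::-1]
pts=pts[(abs(pts-[327,188])<40).all(1)]
w=np.array([at('top',p,.012)[:2] for p in pts])
r=cv2.minAreaRect((w*1000).astype(np.float32));print('trivet',r)
for q in ['tub_mid','tongs_mid','rack','tin','dish']:
  for k in arm.regions_of('top',q)[:2]:
    p=np.argwhere(k['region'])[:,::-1]; z={'tub_mid':.08,'tongs_mid':.016,'rack':.0,'tin':.085,'dish':.018}[q]
    if len(p)>10:
      w=np.array([at('top',x,z)[:2] for x in p]);print(q,round(k['conf'],2),p.mean(0),cv2.minAreaRect((w*1000).astype(np.float32)))
# lid white
g=a.min(2).astype(int)
sub=g[180:230,115:165]; m=(sub>135)
p=np.argwhere(m)[:,::-1]+[115,180]; print(len(p),sub.max(),np.percentile(sub,[50,80,90,95]))
w=np.array([at('top',x,.087)[:2] for x in p]);print('lid',cv2.minAreaRect((w*1000).astype(np.float32)))
E
```

```text
trivet ((585.5313110351562, -240.82855224609375), (87.6888427734375, 88.21918487548828), 28.041107177734375)
tub_mid 0.7 [139.31873727 201.64460285] ((546.224365234375, 242.22230529785156), (78.11710357666016, 81.48685455322266), 13.028076171875)
tongs_mid 0.81 [345.66666667 175.71794872] ((614.7162475585938, -292.3239440917969), (14.543675422668457, 20.170984268188477), 25.18507957458496)Traceback (most recent call last):
  File "<stdin>", line 16, in <module>
  File "h.py", line 9, in at
    o,d=ray(cam,px); return (o+d*(z-o[2])/d[2])
        ~~~^^^^^^^^
  File "h.py", line 4, in ray
    c=arm.calibration(cam);K=np.array(c['K']);T=np.array(c['T'])
ValueError: time passes only in moves, steps and waits
```

View pics/c1.png

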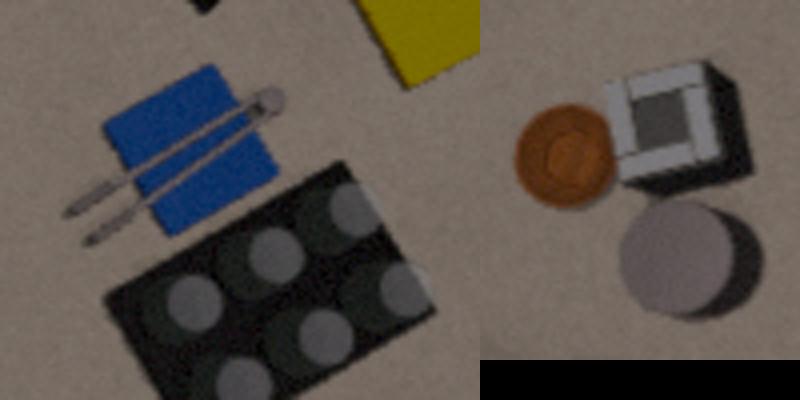

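The crop confirms the blue slab at (327,188) lying under the tongs, next to the rack. The tongs' ends are at about (347,175) and (299,207). The tin is on the tub's near side and the dish on its left.

```bash
sed -i "s/^def ray/import functools,json\nC={n:arm.calibration(n) for n in ('top','scene')}\ndef ray/; s/arm.calibration(cam)/C[cam]/" h.py
cat >> h.py <<'E'
from scipy.spatial.transform import Rotation as R
def rect(pts,cam,z):
    w=np.array([at(cam,p,z)[:2] for p in pts]); return cv2.minAreaRect((w*1000).astype(np.float32))
def trivet(a,c):
    m=cv2.inRange(cv2.cvtColor(a,cv2.COLOR_RGB2HSV),(100,120,60),(125,255,255))
    p=np.argwhere(m)[:,::-1]; p=p[(abs(p-c)<40).all(1)]; return rect(p,'top',.012)
def lid(a,c,z,r=22,t=120):
    g=a.min(2)[c[1]-r:c[1]+r,c[0]-r:c[0]+r]; n,l,s,_=cv2.connectedComponentsWithStats((g>t).astype(np.uint8))
    k=1+np.argmax(s[1:,4]); p=np.argwhere(l==k)[:,::-1]+np.array(c)-r; return len(p),rect(p,'top',z)
def go(tgt,yaw=None,start=None):
    """yaw = world angle (deg) of tool y; prints twist total (norm) and tool shift after twist (m)"""
    o=arm.observe(); p=np.array(start if start is not None else o['position']); M=R.from_rotvec(o['ee_rot']).as_matrix()
    cur=np.degrees(np.arctan2(M[1,1],M[0,1])); tw=0
    if yaw is not None:
        d=(yaw-cur+90)%180-90; tw=-d/90; M=R.from_euler('z',d,degrees=True).as_matrix()@M
    s=M.T@(np.array(tgt)-p)
    print('pos',p.round(4),'yaw',cur.round(2),'twist',round(tw,4),'rows',int(np.ceil(abs(tw)/.09)),'shift',s.round(4),'tilt',M[2,2].round(5),'t',o['clock'],'j',o['joints'].round(2))
E
python3 - <<'E'
from h import *
a=arm.get_image('top')
print(trivet(a,[327,188]))
for t in(95,110,125): print(lid(a,[137,200],.087,t=t))
e1=at('top',(347,175),.026);e2=at('top',(299.2,206.7),.026);m=(e1+e2)/2
print(e1,e2,m,np.linalg.norm(e1-e2),np.degrees(np.arctan2(*(e2-e1)[[1,0]])))
k=arm.regions_of('top','tub_mid');print([(r['conf'],np.array(r['point'])*[512,384]) for r in k])
go([.585,-.24,.15],28)
E
```

```text
((585.456298828125, -240.88186645507812), (87.66741943359375, 88.19590759277344), 28.0809268951416)
(828, ((561.0040283203125, 248.33047485351562), (90.50342559814453, 105.75514221191406), 1.2584747076034546))
(80, ((574.8936767578125, 250.25938415527344), (11.34518051147461, 41.830108642578125), 12.176766395568848))Traceback (most recent call last):
  File "<stdin>", line 4, in <module>
  File "h.py", line 28, in lid
    k=1+np.argmax(s[1:,4]); p=np.argwhere(l==k)[:,::-1]+np.array(c)-r; return len(p),rect(p,'top',z)
        ~~~~~~~~~^^^^^^^^^
    return _wrapfunc(a, 'argmax', axis=axis, out=out, **kwds)
    return bound(*args, **kwds)
ValueError: attempt to get argmax of an empty sequence
```

```bash
cat >> h.py <<'E'
def lid(a,c,z,r=24,d=0,t=70):
    b=cv2.GaussianBlur(a,(3,3),0).astype(int);g=((b[:,:,2]-b[:,:,0]>=d)&(b.min(2)>t))[c[1]-r:c[1]+r,c[0]-r:c[0]+r]
    n,l,s,_=cv2.connectedComponentsWithStats(g.astype(np.uint8),connectivity=4)
    k=1+np.argmax(s[1:,4]); p=np.argwhere(l==k)[:,::-1]+np.array(c)-r; return len(p),rect(p,'top',z)
E
python3 - <<'E'
from h import *
a=arm.get_image('top')
for x in [(128,197),(144,197),(135,199),(120,180),(140,235)]: print(x,a[x[1],x[0]])
for d in(-6,-3,0,3):print(d,lid(a,[136,200],.087,d=d))
e1=at('top',(347,175),.026);e2=at('top',(299.2,206.7),.026);m=(e1+e2)/2
print(e1,e2,m,np.linalg.norm(e1-e2),np.degrees(np.arctan2(*(e2-e1)[[1,0]])))
go([.585,-.24,.15],28)
E
```

```text
(128, 197) [58 54 52]
(144, 197) [124 122 124]
(135, 199) [59 55 55]
(120, 180) [121 109 100]
(140, 235) [92 84 83]
-6 (430, ((549.5906982421875, 250.85308837890625), (60.164371490478516, 59.75086975097656), 12.71409797668457))
-3 (157, ((560.5623168945312, 234.24664306640625), (69.53233337402344, 34.989768981933594), 46.53622817993164))
0 (40, ((525.5631103515625, 255.1416778564453), (6.6070556640625, 35.236000061035156), 13.098828315734863))Traceback (most recent call last):
  File "<stdin>", line 4, in <module>
  File "h.py", line 40, in lid
    k=1+np.argmax(s[1:,4]); p=np.argwhere(l==k)[:,::-1]+np.array(c)-r; return len(p),rect(p,'top',z)
        ~~~~~~~~~^^^^^^^^^
    return _wrapfunc(a, 'argmax', axis=axis, out=out, **kwds)
    return bound(*args, **kwds)
ValueError: attempt to get argmax of an empty sequence
```

```bash
python3 - <<'E'
from h import *
e1=at('top',(347,175),.026);e2=at('top',(299.2,206.7),.026);m=(e1+e2)/2
an=np.degrees(np.arctan2(*(e2-e1)[[1,0]]))
print(e1,e2,m,np.linalg.norm(e1-e2),an)
go([m[0],m[1],.12],an-90)
E
```

```text
[ 0.61417318 -0.29278271  0.026     ] [ 0.53146295 -0.15976111  0.026     ] [ 0.57281807 -0.22627191  0.026     ] 0.15663884271574927 121.87253920963553
pos [0.2824 0.5575 0.2267] yaw 63.13 twist 0.3473 rows 4 shift [-0.819  -0.1672  0.1067] tilt -1.0 t 1.4 j [-1.2   0.43  0.03  1.57 -0.01  1.13 -0.08]
```

Call:
move_arm(motion=[{"twist": 0.087, "tz": 0.01}, {"twist": 0.087, "tz": 0.01}, {"twist": 0.087, "tz": 0.01}, {"twist": 0.086, "tz": 0.01}, {"tx": -0.041, "ty": -0.0084}, {"tx": -0.041, "ty": -0.0084}, {"tx": -0.041, "ty": -0.0084}, {"tx": -0.041, "ty": -0.0084}, {"tx": -0.041, "ty": -0.0084}, {"tx": -0.041, "ty": -0.0084}, {"tx": -0.041, "ty": -0.0084}, {"tx": -0.041, "ty": -0.0084}], gripper=0.1)

```text
invalid input
```

Call:
move_arm(motion=[{"tx": -0.041, "ty": -0.0083}, {"tx": -0.041, "ty": -0.0083}, {"tx": -0.041, "ty": -0.0083}, {"tx": -0.041, "ty": -0.0083}, {"tx": -0.041, "ty": -0.0083}, {"tx": -0.041, "ty": -0.0083}, {"tx": -0.041, "ty": -0.0083}, {"tx": -0.041, "ty": -0.0083}, {"tx": -0.041, "ty": -0.0083}, {"tx": -0.041, "ty": -0.0083}, {"tx": -0.041, "ty": -0.0083}, {"tx": -0.04, "ty": -0.0083}])

```text
invalid input
```

```bash
python3 - <<'E'
from h import *
go([.5728,-.2263,.1],31.9)
go([.5728,-.2263,.018],31.9)
print(arm.observe()['width'],arm.observe()['force'])
E
```

```text
pos [0.2824 0.5575 0.2267] yaw 63.13 twist 0.347 rows 4 shift [-0.8189 -0.1677  0.1267] tilt -1.0 t 1.4 j [-1.2   0.43  0.03  1.57 -0.01  1.13 -0.08]
pos [0.2824 0.5575 0.2267] yaw 63.13 twist 0.347 rows 4 shift [-0.8189 -0.1677  0.2087] tilt -1.0 t 1.4 j [-1.2   0.43  0.03  1.57 -0.01  1.13 -0.08]
1.0007967350067555 [-0.6210076   0.19436679 -0.12817268]
```

Each row probably needs all four keys.

Call:
move_arm(motion=[{"tx": 0, "ty": 0, "tz": 0.01, "twist": 0.087}, {"tx": 0, "ty": 0, "tz": 0.01, "twist": 0.087}, {"tx": 0, "ty": 0, "tz": 0.01, "twist": 0.087}, {"tx": 0, "ty": 0, "tz": 0.01, "twist": 0.086}, {"tx": -0.041, "ty": -0.0084, "tz": 0, "twist": 0}, {"tx": -0.041, "ty": -0.0084, "tz": 0, "twist": 0}, {"tx": -0.041, "ty": -0.0084, "tz": 0, "twist": 0}, {"tx": -0.041, "ty": -0.0084, "tz": 0, "twist": 0}, {"tx": -0.041, "ty": -0.0084, "tz": 0, "twist": 0}, {"tx": -0.041, "ty": -0.0084, "tz": 0, "twist": 0}, {"tx": -0.041, "ty": -0.0084, "tz": 0, "twist": 0}, {"tx": -0.041, "ty": -0.0084, "tz": 0, "twist": 0}], gripper=0.1)

```text
clock: 2.6
position: [0.3992, 0.2421, 0.187]
ee_rot: [1.525, 2.746, 0.001]
force: [1.0, 1.2, -0.2]
width: 0.451
gripper_force: 0.0
```

```bash
python3 - <<'E'
from h import *
go([.5728,-.2263,.1],31.9)
E
```

```text
pos [0.3992 0.2421 0.187 ] yaw 31.91 twist 0.0002 rows 1 shift [-0.4894 -0.1002  0.0868] tilt -1.0 t 2.6 j [-0.86  0.22  0.24  2.01 -0.07  0.92 -0.03]
```

Call:
move_arm(motion=[{"tx": -0.041, "ty": -0.0084, "tz": 0.005, "twist": 0}, {"tx": -0.041, "ty": -0.0084, "tz": 0.005, "twist": 0}, {"tx": -0.041, "ty": -0.0084, "tz": 0.005, "twist": 0}, {"tx": -0.041, "ty": -0.0084, "tz": 0.005, "twist": 0}, {"tx": -0.041, "ty": -0.0084, "tz": 0.005, "twist": 0}, {"tx": -0.041, "ty": -0.0084, "tz": 0.005, "twist": 0}, {"tx": -0.041, "ty": -0.0084, "tz": 0.005, "twist": 0}, {"tx": -0.041, "ty": -0.0084, "tz": 0.005, "twist": 0}, {"tx": -0.041, "ty": -0.0084, "tz": 0.005, "twist": 0}, {"tx": -0.041, "ty": -0.0083, "tz": 0.005, "twist": 0}, {"tx": -0.041, "ty": -0.0083, "tz": 0.005, "twist": 0}, {"tx": -0.039, "ty": -0.0083, "tz": 0.005, "twist": 0}])

```text
clock: 3.8
position: [0.573, -0.2273, 0.1266]
ee_rot: [1.525, 2.746, 0.0]
force: [0.9, 0.1, -0.5]
width: 0.449
gripper_force: 0.0
```

```bash
python3 - <<'E'
from h import *
go([.5728,-.2263,.018],31.9)
save('scene','s1',(150,80,310,200),4)
E
```

```text
pos [ 0.573  -0.2273  0.1266] yaw 31.91 twist 0.0001 rows 1 shift [0.001  0.0003 0.1086] tilt -1.0 t 3.8 j [ 0.03  0.53  0.39  1.73 -0.25  0.92  1.07]
```

View pics/s1.png

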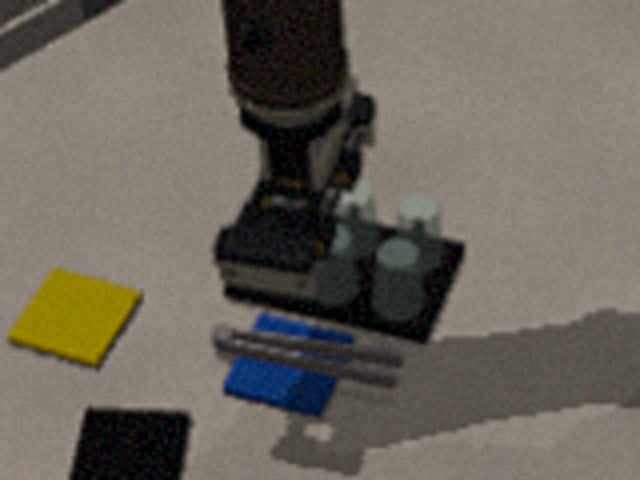

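The crop shows the gripper above the rack-side edge of the trivet, at crop (280,250), with the tongs at (310,350). I'll check the TCP projection before descending.

```bash
python3 - <<'E'
from h import *
for p in [(.573,-.2273,.1266),(.573,-.2273,.1926),(.5728,-.2263,.026)]:
  for c in('scene','top'): print(c,proj(c,p),(proj(c,p)-[150,80])*4)
E
```

```text
scene [226.22024208 146.7908322 ] [304.88096833 267.16332881]
top [332.88059475 183.29579509] [731.52237898 413.18318036]
scene [224.90346521 131.9882469 ] [299.61386085 207.95298762]
top [340.12045679 177.50231523] [760.48182716 390.00926094]
scene [228.30335593 167.41916014] [313.21342372 349.67664057]
top [323.36715898 190.69309797] [693.46863594 442.77239189]
```

Call:
move_arm(motion=[{"tx": 0.001, "ty": 0, "tz": 0.025, "twist": 0}, {"tx": 0, "ty": 0, "tz": 0.025, "twist": 0}, {"tx": 0, "ty": 0, "tz": 0.02, "twist": 0}, {"tx": 0, "ty": 0, "tz": 0.015, "twist": 0}, {"tx": 0, "ty": 0, "tz": 0.015, "twist": 0}, {"tx": 0, "ty": 0, "tz": 0.008, "twist": 0}, {"tx": 0, "ty": 0, "tz": 0, "twist": 0}])

```text
clock: 4.55
position: [0.5714, -0.2244, 0.0178]
ee_rot: [-1.525, -2.745, 0.0]
force: [-0.6, 0.3, 0.4]
width: 0.45
gripper_force: 0.0
```

Call:
move_arm(motion=[{"tx": 0, "ty": 0, "tz": 0, "twist": 0}, {"tx": 0, "ty": 0, "tz": 0, "twist": 0}, {"tx": 0, "ty": 0, "tz": 0, "twist": 0}, {"tx": 0, "ty": 0, "tz": 0, "twist": 0}, {"tx": 0, "ty": 0, "tz": 0, "twist": 0}, {"tx": 0, "ty": 0, "tz": 0, "twist": 0}], gripper=1, squeeze=20)

```text
clock: 5.15
position: [0.5724, -0.2248, 0.0195]
ee_rot: [1.525, 2.745, 0.001]
force: [-0.5, 0.9, 5.8]
width: 0.253
gripper_force: 20.0
```

Call:
move_arm(motion=[{"tx": 0, "ty": 0, "tz": -0.02, "twist": 0}, {"tx": 0, "ty": 0, "tz": -0.03, "twist": 0}, {"tx": 0, "ty": 0, "tz": -0.03, "twist": 0}, {"tx": 0, "ty": 0, "tz": 0, "twist": 0}])

```text
clock: 5.55
position: [0.574, -0.2257, 0.1026]
ee_rot: [1.523, 2.741, 0.002]
force: [0.2, -1.2, -2.0]
width: 0.251
gripper_force: 20.0
```

```bash
python3 - <<'E'
from h import *
go([.60,-.04,.04],31.9)
print(arm.observe()['width'],arm.observe()['force'])
E
```

```text
pos [ 0.574  -0.2257  0.1026] yaw 31.89 twist -0.0001 rows 1 shift [0.1442 0.12   0.0624] tilt -0.99998 t 5.55 j [ 0.03  0.56  0.38  1.76 -0.26  0.87  1.08]
0.25146897208929814 [ 0.23654188 -1.24277286 -1.994167  ]
```

Call:
move_arm(motion=[{"tx": 0.029, "ty": 0.024, "tz": 0, "twist": 0}, {"tx": 0.029, "ty": 0.024, "tz": 0, "twist": 0}, {"tx": 0.029, "ty": 0.024, "tz": 0.01, "twist": 0}, {"tx": 0.029, "ty": 0.024, "tz": 0.02, "twist": 0}, {"tx": 0.028, "ty": 0.024, "tz": 0.02, "twist": 0}, {"tx": 0, "ty": 0, "tz": 0.015, "twist": 0}, {"tx": 0, "ty": 0, "tz": 0.01, "twist": 0}, {"tx": 0, "ty": 0, "tz": 0, "twist": 0}, {"tx": 0, "ty": 0, "tz": 0, "twist": 0}])

```text
clock: 6.45
position: [0.5975, -0.0409, 0.0239]
ee_rot: [1.528, 2.744, -0.001]
force: [-0.4, 0.3, -0.3]
width: 0.253
gripper_force: 20.0
```

Call:
move_arm(motion=[{"tx": 0, "ty": 0, "tz": 0.007, "twist": 0}, {"tx": 0, "ty": 0, "tz": 0.005, "twist": 0}, {"tx": 0, "ty": 0, "tz": 0.002, "twist": 0}, {"tx": 0, "ty": 0, "tz": 0.001, "twist": 0}, {"tx": 0, "ty": 0, "tz": 0, "twist": 0}])

```text
clock: 6.95
position: [0.5976, -0.039, 0.0087]
ee_rot: [-1.525, -2.746, 0.0]
force: [-0.4, 0.5, -1.8]
width: 0.255
gripper_force: 20.0
```

Call:
move_arm(motion=[{"tx": 0, "ty": 0, "tz": 0.001, "twist": 0}, {"tx": 0, "ty": 0, "tz": 0.001, "twist": 0}, {"tx": 0, "ty": 0, "tz": 0, "twist": 0}, {"tx": 0, "ty": 0, "tz": 0, "twist": 0}])

```text
clock: 7.35
position: [0.5978, -0.0389, 0.0075]
ee_rot: [1.525, 2.746, 0.001]
force: [-2.6, 1.1, 7.0]
width: 0.254
gripper_force: 20.0
```

Contact with the shelf. Opening and rising.

Call:
move_arm(motion=[{"tx": 0, "ty": 0, "tz": 0, "twist": 0}, {"tx": 0, "ty": 0, "tz": 0, "twist": 0}, {"tx": 0, "ty": 0, "tz": 0, "twist": 0}, {"tx": 0, "ty": 0, "tz": -0.015, "twist": 0}, {"tx": 0, "ty": 0, "tz": -0.04, "twist": 0}, {"tx": 0, "ty": 0, "tz": -0.04, "twist": 0}, {"tx": 0, "ty": 0, "tz": -0.04, "twist": 0}, {"tx": 0, "ty": 0, "tz": -0.02, "twist": 0}, {"tx": 0, "ty": 0, "tz": 0, "twist": 0}], gripper=-0.2)

```text
clock: 8.25
position: [0.5997, -0.0393, 0.1663]
ee_rot: [1.523, 2.741, 0.006]
force: [-0.5, -0.6, -1.1]
width: 0.603
gripper_force: 0.0
```

```bash
python3 - <<'E'
from h import *
print(arm.observe()['width'])
go([.5496,.2509,.15],102.7)
a=arm.get_image('top');print(trivet(a,[327,188]),lid(a,[136,200],.087,d=-6))
E
```

```text
0.6025145912726827
pos [ 0.5997 -0.0393  0.1663] yaw 31.89 twist -0.7868 rows 9 shift [-0.0149  0.2941  0.0181] tilt -0.99998 t 8.25 j [-0.31  0.46  0.42  1.74 -0.22  0.98  0.74]
((585.4479370117188, -240.8877410888672), (87.35640716552734, 88.19340515136719), 28.08900260925293) (527, ((548.7029418945312, 249.44381713867188), (61.0892333984375, 61.67523193359375), 13.077571868896484))
```

Call:
move_arm(motion=[{"tx": 0, "ty": 0, "tz": 0, "twist": 0.093}, {"tx": 0, "ty": 0, "tz": 0, "twist": 0.093}, {"tx": 0, "ty": 0, "tz": 0, "twist": 0.093}, {"tx": 0, "ty": 0, "tz": 0, "twist": 0.093}, {"tx": 0, "ty": 0, "tz": 0, "twist": 0.093}, {"tx": 0, "ty": 0, "tz": 0, "twist": 0.093}, {"tx": 0, "ty": 0, "tz": 0, "twist": 0.093}, {"tx": 0, "ty": 0, "tz": 0, "twist": 0.093}, {"tx": 0, "ty": 0, "tz": 0, "twist": 0.093}, {"tx": 0, "ty": 0, "tz": 0, "twist": 0.093}, {"tx": 0, "ty": 0, "tz": 0, "twist": 0.093}, {"tx": 0, "ty": 0, "tz": 0, "twist": 0.093}], gripper=-1)

```text
clock: 9.5
position: [0.5968, -0.0389, 0.1607]
ee_rot: [-3.088, -0.575, 0.003]
force: [0.2, -0.6, 0.1]
width: 1.001
gripper_force: 0.0
```

```bash
python3 - <<'E'
from h import *
go([.549,.250,.15],102.9)
E
```

```text
pos [ 0.5968 -0.0389  0.1607] yaw -68.89 twist 0.0912 rows 2 shift [ 0.018  -0.2922  0.0109] tilt -1.0 t 9.5 j [-0.61  0.58  0.89  1.77 -0.51  1.05 -0.73]
```

Call:
move_arm(motion=[{"tx": 0, "ty": 0, "tz": 0, "twist": 0.0912}, {"tx": 0.002, "ty": -0.037, "tz": 0, "twist": 0}, {"tx": 0.002, "ty": -0.037, "tz": 0, "twist": 0}, {"tx": 0.002, "ty": -0.037, "tz": 0, "twist": 0}, {"tx": 0.002, "ty": -0.037, "tz": 0, "twist": 0}, {"tx": 0.002, "ty": -0.037, "tz": 0, "twist": 0}, {"tx": 0.002, "ty": -0.037, "tz": 0, "twist": 0}, {"tx": 0.003, "ty": -0.037, "tz": 0, "twist": 0}, {"tx": 0.003, "ty": -0.033, "tz": 0.01, "twist": 0}, {"tx": 0, "ty": 0, "tz": 0, "twist": 0}, {"tx": 0, "ty": 0, "tz": 0, "twist": 0}])

```text
clock: 10.6
position: [0.5471, 0.2497, 0.1505]
ee_rot: [3.119, 0.365, -0.003]
force: [-0.3, -0.2, -0.1]
width: 0.999
gripper_force: 0.0
```

```bash
python3 - <<'E'
from h import *
go([.549,.250,.033],102.9)
e=[proj('scene',p) for p in ([.549,.25,.0885],[.549,.25,.15])];print(e)
save('scene','s2',(280,170,430,290),5)
E
```

```text
pos [0.5471 0.2497 0.1505] yaw -76.64 twist 0.0051 rows 1 shift [0.0022 0.     0.1175] tilt -1.0 t 10.6 j [-1.13  0.62  0.95  1.77 -0.57  1.05 -1.3 ]
[array([347.21117506, 240.73384306]), array([351.13342576, 229.10570952])]
```

View pics/s2.png

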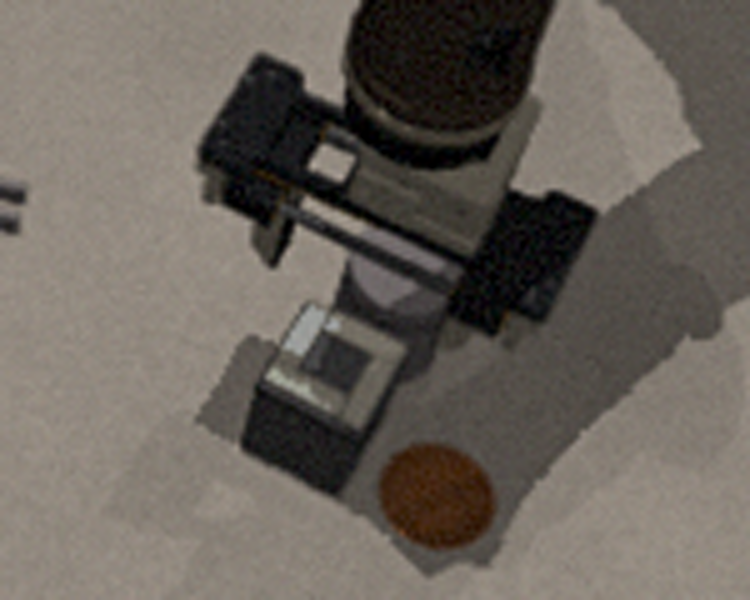

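The fingers straddle the tub: lid centre at crop (335,365), the dish at (437,495) under one finger's path, and the tin behind. Descending.

Call:
move_arm(motion=[{"tx": 0.002, "ty": 0, "tz": 0.03, "twist": 0.005}, {"tx": 0, "ty": 0, "tz": 0.025, "twist": 0}, {"tx": 0, "ty": 0, "tz": 0.02, "twist": 0}, {"tx": 0, "ty": 0, "tz": 0.02, "twist": 0}, {"tx": 0, "ty": 0, "tz": 0.015, "twist": 0}, {"tx": 0, "ty": 0, "tz": 0.0075, "twist": 0}, {"tx": 0, "ty": 0, "tz": 0, "twist": 0}])

```text
clock: 11.35
position: [0.5499, 0.2489, 0.0337]
ee_rot: [3.122, 0.349, -0.002]
force: [-0.3, 0.1, -0.1]
width: 0.996
gripper_force: 0.0
```

Call:
move_arm(motion=[{"tx": 0, "ty": 0, "tz": 0, "twist": 0}, {"tx": 0, "ty": 0, "tz": 0, "twist": 0}, {"tx": 0, "ty": 0, "tz": 0, "twist": 0}, {"tx": 0, "ty": 0, "tz": 0, "twist": 0}, {"tx": 0, "ty": 0, "tz": 0, "twist": 0}, {"tx": 0, "ty": 0, "tz": 0, "twist": 0}], gripper=1, squeeze=25)

```text
clock: 11.95
position: [0.5504, 0.2503, 0.0348]
ee_rot: [-3.121, -0.351, -0.001]
force: [-1.7, 1.5, 6.0]
width: 0.717
gripper_force: 25.0
```

Call:
move_arm(motion=[{"tx": 0, "ty": 0, "tz": -0.015, "twist": 0}, {"tx": 0, "ty": 0, "tz": -0.025, "twist": 0}, {"tx": 0, "ty": 0, "tz": -0.03, "twist": 0}, {"tx": 0, "ty": 0, "tz": -0.035, "twist": 0}, {"tx": 0, "ty": 0, "tz": -0.02, "twist": 0}, {"tx": 0, "ty": 0, "tz": 0, "twist": -0.056}, {"tx": 0, "ty": 0, "tz": 0, "twist": -0.056}, {"tx": 0, "ty": 0, "tz": 0, "twist": -0.056}, {"tx": 0, "ty": 0, "tz": 0, "twist": 0}])

```text
clock: 12.85
position: [0.5496, 0.2494, 0.1596]
ee_rot: [-3.048, -0.759, 0.001]
force: [0.7, -0.3, -5.1]
width: 0.718
gripper_force: 25.0
```

```bash
python3 - <<'E'
from h import *
go([.5855,-.241,.12],118.1)
print(arm.observe()['width'],arm.observe()['force'])
E
```

```text
pos [0.5496 0.2494 0.1596] yaw -62.02 twist -0.0013 rows 1 shift [-0.1993  0.4495  0.0396] tilt -1.0 t 12.85 j [-1.09  0.59  0.89  1.76 -0.52  1.05 -1.1 ]
0.717545347519897 [ 0.68267044 -0.32414277 -5.14935047]
```

Call:
move_arm(motion=[{"tx": -0.0166, "ty": 0.0375, "tz": 0, "twist": 0}, {"tx": -0.0166, "ty": 0.0375, "tz": 0, "twist": 0}, {"tx": -0.0166, "ty": 0.0375, "tz": 0, "twist": 0}, {"tx": -0.0166, "ty": 0.0375, "tz": 0, "twist": 0}, {"tx": -0.0166, "ty": 0.0375, "tz": 0, "twist": 0}, {"tx": -0.0166, "ty": 0.0375, "tz": 0, "twist": 0}, {"tx": -0.0166, "ty": 0.0375, "tz": 0, "twist": 0}, {"tx": -0.0166, "ty": 0.0375, "tz": 0, "twist": 0}, {"tx": -0.0166, "ty": 0.0375, "tz": 0, "twist": 0}, {"tx": -0.0166, "ty": 0.0375, "tz": 0, "twist": 0}, {"tx": -0.0166, "ty": 0.0375, "tz": 0, "twist": 0}, {"tx": -0.0166, "ty": 0.037, "tz": 0, "twist": 0}])

```text
clock: 14.05
position: [0.5841, -0.2423, 0.1593]
ee_rot: [-3.05, -0.753, 0.001]
force: [0.1, 0.7, -5.3]
width: 0.717
gripper_force: 25.0
```

Call:
move_arm(motion=[{"tx": 0, "ty": 0, "tz": 0.02, "twist": 0}, {"tx": 0, "ty": 0, "tz": 0.02, "twist": 0}, {"tx": 0, "ty": 0, "tz": 0, "twist": 0}, {"tx": 0, "ty": 0, "tz": 0, "twist": 0}])

```text
clock: 14.45
position: [0.5843, -0.2404, 0.1194]
ee_rot: [-3.049, -0.756, 0.002]
force: [0.7, -1.2, -4.5]
width: 0.718
gripper_force: 25.0
```

```bash
python3 - <<'E'
from h import *
go([.5855,-.241,.048],118.1)
o=arm.observe();print(o['width'],o['force'])
a=arm.get_image('scene');b=arm.get_image('top')
o=np.zeros((480,800,3),np.uint8)
o[:,:400]=cv2.resize(a[100:220,170:270,::-1],(400,480),interpolation=cv2.INTER_CUBIC)
o[:,400:]=cv2.resize(b[130:250,280:380,::-1],(400,480),interpolation=cv2.INTER_CUBIC)
cv2.imwrite('pics/c2.png',o)
E
```

```text
pos [ 0.5843 -0.2404  0.1194] yaw -62.15 twist -0.0028 rows 1 shift [0.0008 0.0011 0.0714] tilt -1.0 t 14.45 j [-0.2   0.66  0.8   1.72 -0.55  1.   -0.28]
0.7183190593957874 [ 0.69476993 -1.24170632 -4.52088762]
```

View pics/c2.png

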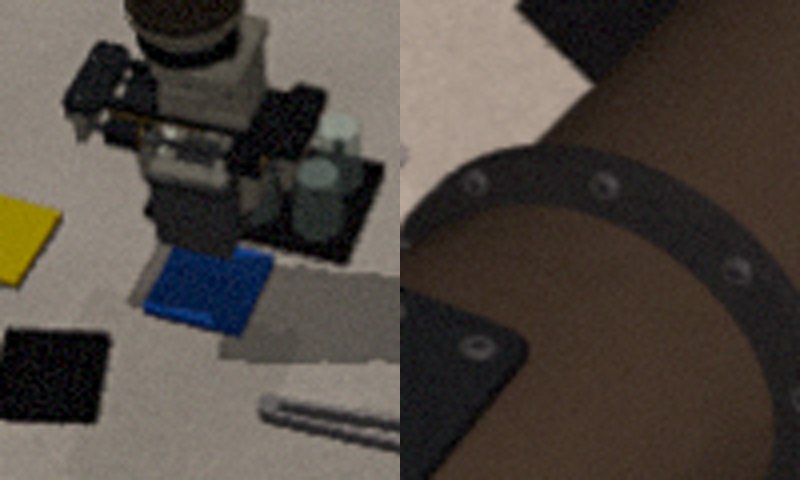

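The tub hangs upright over the blue trivet and square with it; the tongs lie clear at the right. Lowering.

Call:
move_arm(motion=[{"tx": 0.001, "ty": 0.001, "tz": 0.02, "twist": -0.003}, {"tx": 0, "ty": 0, "tz": 0.018, "twist": 0}, {"tx": 0, "ty": 0, "tz": 0.015, "twist": 0}, {"tx": 0, "ty": 0, "tz": 0.01, "twist": 0}, {"tx": 0, "ty": 0, "tz": 0.005, "twist": 0}, {"tx": 0, "ty": 0, "tz": 0.002, "twist": 0}, {"tx": 0, "ty": 0, "tz": 0, "twist": 0}, {"tx": 0, "ty": 0, "tz": 0, "twist": 0}])

```text
clock: 15.35
position: [0.5864, -0.2413, 0.0499]
ee_rot: [3.046, 0.765, 0.001]
force: [0.2, 0.2, -6.5]
width: 0.718
gripper_force: 25.0
```

Call:
move_arm(motion=[{"tx": 0, "ty": 0, "tz": 0.0015, "twist": 0}, {"tx": 0, "ty": 0, "tz": 0.0015, "twist": 0}, {"tx": 0, "ty": 0, "tz": 0, "twist": 0}, {"tx": 0, "ty": 0, "tz": 0, "twist": 0}])

```text
clock: 15.75
position: [0.5863, -0.2411, 0.0468]
ee_rot: [3.047, 0.765, 0.001]
force: [-1.2, 1.0, 2.9]
width: 0.721
gripper_force: 25.0
```

Touching down. Releasing.

Call:
move_arm(motion=[{"tx": 0, "ty": 0, "tz": 0, "twist": 0}, {"tx": 0, "ty": 0, "tz": 0, "twist": 0}, {"tx": 0, "ty": 0, "tz": 0, "twist": 0}, {"tx": 0, "ty": 0, "tz": -0.02, "twist": 0}, {"tx": 0, "ty": 0, "tz": -0.035, "twist": 0}, {"tx": 0, "ty": 0, "tz": -0.04, "twist": 0}, {"tx": 0, "ty": 0, "tz": -0.03, "twist": 0}, {"tx": 0, "ty": 0, "tz": 0, "twist": 0}], gripper=-1)

```text
clock: 16.55
position: [0.588, -0.2428, 0.1757]
ee_rot: [3.043, 0.764, 0.009]
force: [1.9, -0.5, -1.0]
width: 1.002
gripper_force: 0.0
```

```bash
python3 - <<'E'
from h import *
# offset toward the middle, clear of the top view
go([.53,0.05,.2],118.1)
go([.5855,-.241,.12],118.1)
save('scene','s3',(170,100,290,200),6)
E
```

```text
pos [ 0.588  -0.2428  0.1757] yaw -61.82 twist 0.0009 rows 1 shift [ 0.0869 -0.2855 -0.0255] tilt -0.99997 t 16.55 j [-0.22  0.6   0.84  1.66 -0.5   1.1  -0.32]
pos [ 0.588  -0.2428  0.1757] yaw -61.82 twist 0.0009 rows 1 shift [-0.0016 -0.003   0.0557] tilt -0.99997 t 16.55 j [-0.22  0.6   0.84  1.66 -0.5   1.1  -0.32]
```

View pics/s3.png

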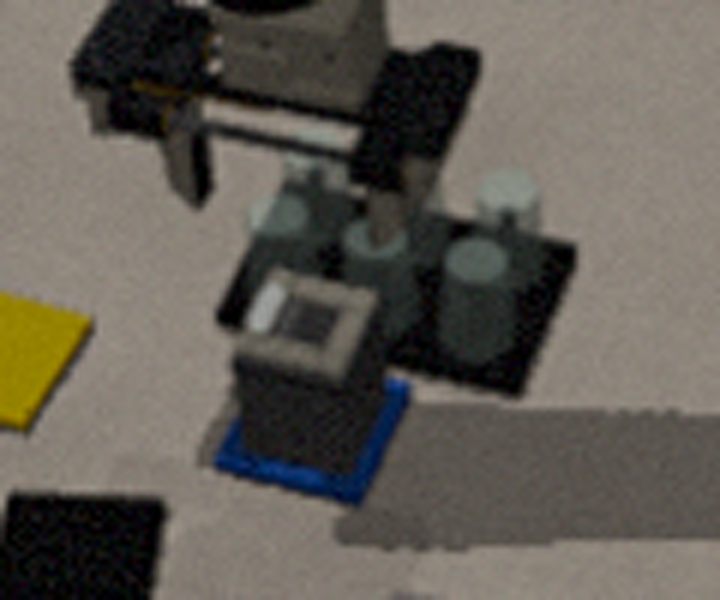

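The tub stands on the trivet with a blue margin visible at front and right. Backing off for a clear top-view measurement, with the fingers closing.

Call:
move_arm(motion=[{"tx": 0.01, "ty": -0.034, "tz": 0, "twist": 0}, {"tx": 0.01, "ty": -0.034, "tz": 0, "twist": 0}, {"tx": 0.01, "ty": -0.034, "tz": 0, "twist": 0}, {"tx": 0.01, "ty": -0.034, "tz": 0, "twist": 0}, {"tx": 0.01, "ty": -0.034, "tz": 0, "twist": 0}, {"tx": 0.01, "ty": -0.034, "tz": 0, "twist": 0}, {"tx": 0.01, "ty": -0.034, "tz": 0, "twist": 0}, {"tx": 0.01, "ty": -0.034, "tz": 0, "twist": 0}, {"tx": 0, "ty": 0, "tz": 0, "twist": 0}, {"tx": 0, "ty": 0, "tz": 0, "twist": 0}], gripper=1)

```text
clock: 17.6
position: [0.5273, 0.0374, 0.1703]
ee_rot: [3.046, 0.769, -0.002]
force: [-0.4, -0.9, 0.4]
width: 0.18
gripper_force: 0.0
```

```bash
python3 - <<'E'
from h import *
a=arm.get_image('top')
c=proj('top',(.5855,-.241,.1)).round().astype(int);print(c)
for d in(-8,-6,-4):print(d,lid(a,c,.099,d=d))
cr=a[c[1]-35:c[1]+35,c[0]-45:c[0]+45,::-1]
cv2.imwrite('pics/c3.png',cv2.resize(cr,None,fx=8,fy=8,interpolation=cv2.INTER_CUBIC))
go([.5855,-.241,.12],118.1)
ex=np.array([.8823,.4707]);ey=np.array([-.4707,.8823]);T=np.array([.5855,-.241])
for n,v in(('+x',ex),('+y',ey),('-x',-ex),('-y',-ey)):
  p=T+v*.0235;q=proj('top',[*p,.1]);print(n,p.round(4),q.round(1),((q-c+[45,35])*8).round())
E
```

```text
[335 180]
-8 (668, ((579.0992431640625, -237.65377807617188), (84.21954345703125, 67.38233184814453), 27.420684814453125))
-6 (610, ((580.2921142578125, -240.05865478515625), (84.27107238769531, 60.920127868652344), 27.79007911682129))
-4 (408, ((587.1402587890625, -236.12216186523438), (68.16586303710938, 60.10026168823242), 27.996871948242188))
pos [0.5276 0.0361 0.1706] yaw -61.79 twist 0.0012 rows 1 shift [-0.0794  0.2717  0.0508] tilt -1.0 t 17.65 j [-0.83  0.45  0.92  1.93 -0.43  0.98 -0.79]
+x [ 0.6062 -0.2299] [330.5 172.2] [324. 217.]
+y [ 0.5744 -0.2203] [327.4 184.9] [299. 319.]
-x [ 0.5648 -0.2521] [340.5 188.5] [404. 348.]
-y [ 0.5966 -0.2617] [343.5 175.7] [428. 246.]
```

View pics/c3.png

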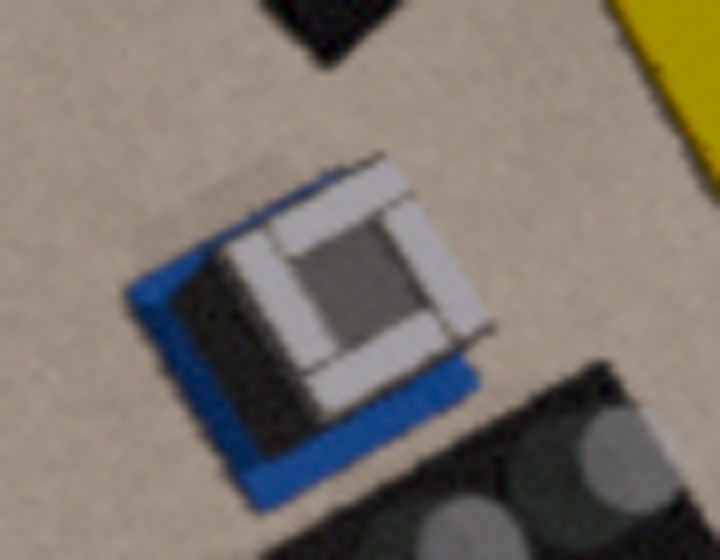

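The picture shows the lid square with corners at crop (382,155), (490,325), (320,418) and (218,248), sitting within the blue slab.

```bash
python3 - <<'E'
from h import *
k=np.array([(382,155),(490,325),(320,418),(218,248)],float)
w=np.array([at('top',(p+.5)/8-.5+[290,145],.0995)[:2] for p in k]);m=w.mean(0)
print(w.round(4),m,np.linalg.norm(np.diff(w,axis=0),axis=1))
s=w[1]-w[0]-w[3]+w[2] if 0 else (w[0]-w[3])+(w[1]-w[2]);th=np.arctan2(*(-((w[2]-w[1])+(w[3]-w[0])))[::-1]);print(np.degrees(th),np.degrees(np.arctan2(s[1],s[0])))
ex=np.array([.8823,.4707]);ey=np.array([-.4707,.8823])
print('off',(m-[.5855,-.241])@ex,(m-[.5855,-.241])@ey)
for n,v in(('+x',ex),('-x',-ex),('+y',ey),('-y',-ey)): print(n,(m+v*.0235).round(4))
go([*(m+ex*.0235),.12],118.1)
E
```

```text
[[ 0.6269 -0.2486]
 [ 0.5725 -0.2784]
 [ 0.5448 -0.2239]
 [ 0.5984 -0.1956]] [ 0.58566837 -0.23662124] [0.06205442 0.06120903 0.06065056]
-62.3622711469938 -62.3622711469938
off 0.002209633585202568 0.00378413245659384
+x [ 0.6064 -0.2256]
-x [ 0.5649 -0.2477]
+y [ 0.5746 -0.2159]
-y [ 0.5967 -0.2574]
pos [0.5276 0.0361 0.1706] yaw -61.79 twist 0.0012 rows 1 shift [-0.0537  0.268   0.0508] tilt -1.0 t 17.65 j [-0.83  0.45  0.92  1.93 -0.43  0.98 -0.79]
```

```bash
python3 - <<'E'
from h import *
f=lambda p:at('top',(np.array(p)+.5)/8-.5+[290,145],.012)[:2]-[.5855,-.241]
ex=np.array([.8823,.4707]);ey=np.array([-.4707,.8823])
for p in [(172,300),(262,460),(130,295),(262,512),(480,380),(340,172)]:
  w=f(p);print(p,(w@ex*1000).round(1),(w@ey*1000).round(1))
a=arm.get_image('scene')
S=np.array([512,384])
for q,z in(('tub_mid',.052),('trivet',0)):
  for c in('scene','top'):
    for r in arm.place_of(c,q)[:3]:
      w=at(c,np.array(r['point'])*S,z)[:2]-[.5855,-.241]; print(q,c,round(r['conf'],2),(w@ex).round(4),(w@ey).round(4))
E
```

```text
(172, 300) 32.9 31.8
(262, 460) -28.7 33.7
(130, 295) 41.4 43.4
(262, 512) -43.6 42.9
(480, 380) -41.8 -45.2
(340, 172) 42.9 -41.7
tub_mid scene 0.85 -0.0091 -0.0069
tub_mid top 0.62 0.0057 0.004
trivet scene 0.96 0.1201 -0.0989
trivet scene 0.79 0.005 -0.2019
trivet scene 0.52 -0.0019 -0.0091
trivet top 0.94 -0.0005 -0.2005
trivet top 0.83 0.0024 -0.0006
```

The foot edges relative to the trivet put the tub at about x +2 mm, y 0 mm. That agrees with the TCP at release; the lid-height reading is biased. Now pressing the +x bar.

```bash
python3 - <<'E'
from h import *
go([.6071,-.2295,.12],118.1); print(arm.observe()['width'])
E
```

```text
pos [0.5281 0.0353 0.1712] yaw -61.92 twist -0.0002 rows 1 shift [-0.055   0.2708  0.0513] tilt -1.0 t 17.9 j [-0.83  0.45  0.92  1.93 -0.43  0.98 -0.79]
0.003283336757735491
```

Call:
move_arm(motion=[{"tx": -0.0069, "ty": 0.0338, "tz": 0, "twist": 0}, {"tx": -0.0069, "ty": 0.0338, "tz": 0, "twist": 0}, {"tx": -0.0069, "ty": 0.0338, "tz": 0, "twist": 0}, {"tx": -0.0069, "ty": 0.0338, "tz": 0, "twist": 0}, {"tx": -0.0069, "ty": 0.0338, "tz": 0, "twist": 0}, {"tx": -0.0069, "ty": 0.0338, "tz": 0, "twist": 0}, {"tx": -0.0069, "ty": 0.0338, "tz": 0, "twist": 0}, {"tx": -0.0069, "ty": 0.0338, "tz": 0, "twist": 0}, {"tx": 0, "ty": 0, "tz": 0.025, "twist": 0}, {"tx": 0, "ty": 0, "tz": 0.025, "twist": 0}, {"tx": 0, "ty": 0, "tz": 0, "twist": 0}, {"tx": 0, "ty": 0, "tz": 0, "twist": 0}])

```text
clock: 19.1
position: [0.6068, -0.2284, 0.1214]
ee_rot: [-3.047, -0.764, 0.001]
force: [0.3, -0.1, 0.9]
width: 0.004
gripper_force: 0.0
```

Call:
move_arm(motion=[{"tx": 0, "ty": 0, "tz": 0.01, "twist": 0}, {"tx": 0, "ty": 0, "tz": 0.008, "twist": 0}, {"tx": 0, "ty": 0, "tz": 0.003, "twist": 0}, {"tx": 0, "ty": 0, "tz": 0.003, "twist": 0}, {"tx": 0, "ty": 0, "tz": 0.002, "twist": 0}, {"tx": 0, "ty": 0, "tz": 0, "twist": 0}, {"tx": 0, "ty": 0, "tz": 0, "twist": 0}])

```text
clock: 19.8
position: [0.6072, -0.2281, 0.0953]
ee_rot: [3.046, 0.765, 0.0]
force: [-0.1, 0.2, -1.6]
width: 0.007
gripper_force: 0.0
```

Call:
move_arm(motion=[{"tx": 0, "ty": 0, "tz": 0.0015, "twist": 0}, {"tx": 0, "ty": 0, "tz": 0.0015, "twist": 0}, {"tx": 0, "ty": 0, "tz": 0, "twist": 0}, {"tx": 0, "ty": 0, "tz": 0, "twist": 0}])

```text
clock: 20.2
position: [0.6077, -0.2282, 0.0944]
ee_rot: [3.047, 0.765, 0.004]
force: [-5.5, 4.4, 20.6]
width: 0.004
gripper_force: 10.2
```

The force shows the bar hard against its stop at 94.4 mm. Next, the -x bar.

Call:
move_arm(motion=[{"tx": 0, "ty": 0, "tz": -0.01, "twist": 0}, {"tx": 0, "ty": 0, "tz": -0.013, "twist": 0}, {"tx": -0.024, "ty": 0, "tz": 0, "twist": 0}, {"tx": -0.0235, "ty": 0, "tz": 0, "twist": 0}, {"tx": 0, "ty": 0, "tz": 0, "twist": 0}, {"tx": 0, "ty": 0, "tz": 0.01, "twist": 0}, {"tx": 0, "ty": 0, "tz": 0.005, "twist": 0}, {"tx": 0, "ty": 0, "tz": 0.003, "twist": 0}, {"tx": 0, "ty": 0, "tz": 0.003, "twist": 0}, {"tx": 0, "ty": 0, "tz": 0.0015, "twist": 0}, {"tx": 0, "ty": 0, "tz": 0, "twist": 0}, {"tx": 0, "ty": 0, "tz": 0, "twist": 0}])

```text
clock: 21.4
position: [0.5661, -0.2497, 0.0943]
ee_rot: [-3.046, -0.767, -0.003]
force: [-5.9, 5.6, 22.5]
width: 0.003
gripper_force: 11.4
```

Call:
move_arm(motion=[{"tx": 0, "ty": 0, "tz": -0.025, "twist": 0}, {"tx": 0.011, "ty": 0, "tz": 0, "twist": -0.0909}, {"tx": 0, "ty": 0, "tz": 0, "twist": -0.0909}, {"tx": 0, "ty": 0, "tz": 0, "twist": -0.0909}, {"tx": 0, "ty": 0, "tz": 0, "twist": -0.0909}, {"tx": 0, "ty": 0, "tz": 0, "twist": -0.0909}, {"tx": 0, "ty": 0, "tz": 0, "twist": -0.0909}, {"tx": 0, "ty": 0, "tz": 0, "twist": -0.0909}, {"tx": 0, "ty": 0, "tz": 0, "twist": -0.0909}, {"tx": 0, "ty": 0, "tz": 0, "twist": -0.0909}, {"tx": 0, "ty": 0, "tz": 0, "twist": -0.0909}, {"tx": 0, "ty": 0, "tz": 0, "twist": -0.0909}])

```text
clock: 22.6
position: [0.5751, -0.2447, 0.1172]
ee_rot: [-1.605, -2.7, 0.0]
force: [-0.2, 0.2, -0.2]
width: 0.002
gripper_force: 0.0
```

```bash
python3 - <<'E'
from h import *
go([.5756,-.2197,.115],28.1); print(arm.observe()['width'])
E
```

```text
pos [ 0.5751 -0.2447  0.1172] yaw 28.56 twist 0.0051 rows 1 shift [0.0219 0.0122 0.0022] tilt -1.0 t 22.6 j [ 0.07  0.56  0.37  1.72 -0.24  0.91  1.03]
0.0016083774896876925
```

Call:
move_arm(motion=[{"tx": 0.011, "ty": 0.006, "tz": 0, "twist": 0.005}, {"tx": 0.011, "ty": 0.006, "tz": 0, "twist": 0}, {"tx": 0, "ty": 0, "tz": 0, "twist": 0}, {"tx": 0, "ty": 0, "tz": 0.01, "twist": 0}, {"tx": 0, "ty": 0, "tz": 0.006, "twist": 0}, {"tx": 0, "ty": 0, "tz": 0.003, "twist": 0}, {"tx": 0, "ty": 0, "tz": 0.003, "twist": 0}, {"tx": 0, "ty": 0, "tz": 0.0025, "twist": 0}, {"tx": 0, "ty": 0, "tz": 0, "twist": 0}, {"tx": 0, "ty": 0, "tz": 0, "twist": 0}])

```text
clock: 23.6
position: [0.575, -0.22, 0.0945]
ee_rot: [-1.625, -2.688, -0.002]
force: [-6.3, 3.5, 17.4]
width: 0.006
gripper_force: 8.7
```

Home. Now the -y bar.

Call:
move_arm(motion=[{"tx": 0, "ty": 0, "tz": -0.01, "twist": 0}, {"tx": 0, "ty": 0, "tz": -0.013, "twist": 0}, {"tx": -0.024, "ty": 0, "tz": 0, "twist": 0}, {"tx": -0.023, "ty": 0, "tz": 0, "twist": 0}, {"tx": 0, "ty": 0, "tz": 0, "twist": 0}, {"tx": 0, "ty": 0, "tz": 0.01, "twist": 0}, {"tx": 0, "ty": 0, "tz": 0.005, "twist": 0}, {"tx": 0, "ty": 0, "tz": 0.003, "twist": 0}, {"tx": 0, "ty": 0, "tz": 0.003, "twist": 0}, {"tx": 0, "ty": 0, "tz": 0.0025, "twist": 0}, {"tx": 0, "ty": 0, "tz": 0, "twist": 0}, {"tx": 0, "ty": 0, "tz": 0, "twist": 0}])

```text
clock: 24.8
position: [0.5973, -0.2617, 0.0946]
ee_rot: [1.623, 2.688, 0.001]
force: [-5.5, 2.1, 16.9]
width: 0.003
gripper_force: 8.7
```

Call:
move_arm(motion=[{"tx": 0, "ty": 0, "tz": -0.015, "twist": 0}, {"tx": 0, "ty": 0, "tz": -0.035, "twist": 0}, {"tx": 0.02, "ty": 0, "tz": -0.03, "twist": 0}, {"tx": 0.045, "ty": 0, "tz": 0, "twist": 0}, {"tx": 0.045, "ty": 0, "tz": 0, "twist": 0}, {"tx": 0.045, "ty": 0, "tz": 0, "twist": 0}, {"tx": 0.045, "ty": 0, "tz": 0, "twist": 0}, {"tx": 0.045, "ty": 0, "tz": 0, "twist": 0}, {"tx": 0.045, "ty": 0, "tz": 0, "twist": 0}, {"tx": 0.03, "ty": 0, "tz": 0, "twist": 0}, {"tx": 0, "ty": 0, "tz": 0, "twist": 0}, {"tx": 0, "ty": 0, "tz": 0, "twist": 0}])

```text
clock: 26.0
position: [0.4481, 0.0221, 0.1732]
ee_rot: [1.621, 2.691, 0.001]
force: [0.4, -1.1, -0.2]
width: 0.005
gripper_force: 0.0
```

```bash
python3 - <<'E'
from h import *
a=arm.get_image('top');b=arm.get_image('scene')
o=np.zeros((480,800,3),np.uint8)
o[:,:400]=cv2.resize(a[140:220,285:365,::-1],(400,480)[:1]+(400,),interpolation=cv2.INTER_CUBIC) if 0 else cv2.resize(a[132:228,290:370,::-1],(400,480),interpolation=cv2.INTER_CUBIC)
o[:,400:]=cv2.resize(b[120:216,190:270,::-1],(400,480),interpolation=cv2.INTER_CUBIC)
cv2.imwrite('pics/c4.png',o); print(arm.observe()['clock'],arm.observe()['position'])
E
```

```text
26.1 [0.44869927 0.0206767  0.17300063]
```

View pics/c4.png

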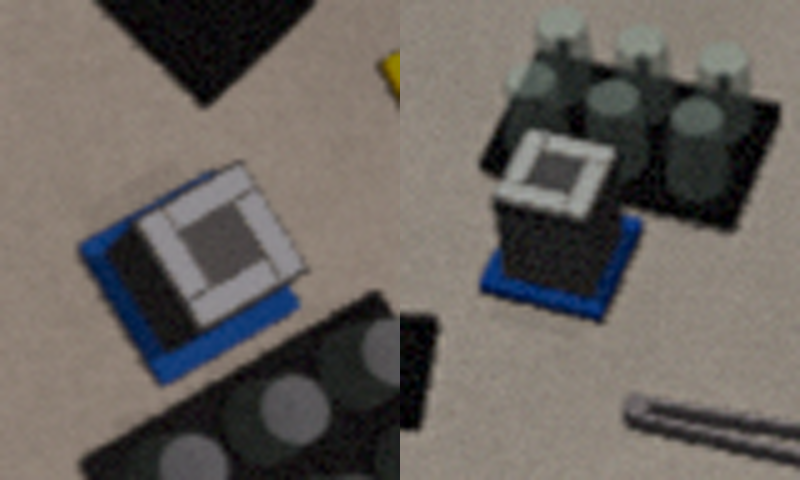

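The tub stands centred and square within the trivet: foot edge at crop (107,245)–(185,350), slab corners at (80,247) and (162,385). The rim is flat, and the tongs, at right around (640,408), are clear. Handing in.

```bash
python3 -c "
from cell import arm
print(arm.sign_off())"
```

```text
the job is handed in; nothing more can be done
None
```

I handed the job in at about 26 s: the tongs lie on the bare shelf, the tub stands released on the blue trivet about 2 mm off centre, and all four rim bars were pressed to their stops; the hand-in returned no verdict.

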